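# Change the food samples in the sample chiller

### The arm

A 6-joint arm with a two-finger parallel gripper is mounted at the origin on a cart in front of the work surface, level with it; the furniture and walls round the work are solid. World frame = base frame: x ahead of the robot, y to its left, z up, the work surface at z = 0. Lengths are in m, angles in rad, forces in N, time in s.
With the tool pointing down it reaches from about 0.35 to 0.85 m from the base axis. Payload 8.1 kg.
Tool frame: the origin (TCP) lies between the finger pads; the fingertips stand 11 mm ahead of it and the grasp point (between the pads) lies 8 mm behind it (robot.tips_ahead is the distance from the TCP to the fingertips, in m); z points along the fingers, y is the line along which they close (so a half turn about z gives the same grasp; the last joint's range is limited). The gripper opens to 93 mm and grips with 3 to 60 N. Pads are 15 mm wide; open, the fingers measure 128 mm over their backs; the gripper's body (75 mm by 188 mm) begins 65 mm behind the grasp point.
Start: joints at [1.055, 0.13, 1.488, -0, 1.523, -0.085], TCP at [0.251, 0.545, 0.23] pointing down, gripper open.
Joint ranges: [-2.96, 2.96], [-0.89, 2.26], [0.02, 2.5], [-1.34, 4.48], [0, 2.73], [-2.66, 2.66]. Speed limits (rad/s): [2.39, 2.39, 2.79, 3.14, 3.14, 3.14].

### API

Orientations are given as a rotation vector (axis times angle).
In Python, from plant import robot gives the robot as it stands. The module is installed in compiled form; this text tells all that it offers.
- The arm moves only by the tool move_arm, never from a script. Its argument "deltas" is one flat list of numbers, 7 for each row, row after row: the shift along the tool's x, y, z in m, then the turn, a rotation vector about the tool's x, y, z in rad, then the opening, from 0 (shut) to 1 (fully open). A call has 1 to 12 rows; each row is the pose to reach, as a shift and turn from the pose commanded when the call began, along the tool's axes at that moment; what a row does not reach only later rows make up. A row lasts 1/8 s, in which the tool goes at most 62.5 mm and 10.7 degrees, less where a joint would pass 70% of its speed; a pose out of reach is approached as far as the arm can. A call with a gripper value outside its range is refused whole. The fingers move at their own pace and stop on an object; "squeeze" is the grip in N (left out, the last holds). Time passes only in rows, so rows that repeat a pose let the fingers close. It gives the time, the measured TCP pose, the force, the opening and the grip force at its end, in the units of the state.
- robot.read_state(): the state, without advancing time (a new reading comes with each control period).
- robot.read_camera(name): name is "scene" or "top"; returns (picture, depth): 420x560x3 uint8, red, green, blue; 420x560 float32, m along the optical axis (not along the pixel's ray), 0 where there is no reading.
- robot.camera_model(name): a dict with "K" (3x3 intrinsics, pixels), "R" (3x3) and "t" (3): a world point X has camera coordinates R X + t. Camera axes: x right, y down, z forward; pixel columns grow to the right and rows downward; lengths in m; the calibration is good to about 2 mm. A picture is of the moment at which its call begins. camera_model takes no time and is no camera call.
- robot.close_job(): hands the job in; it is judged then, once.
Trained networks look in the newest picture that a camera, given by its name, has taken for a name from the list of things; names that differ only in an ending like _2 or _b are one class to them, and where a whole thing is asked for, a point or a joint stands for the part that bears it (a point fixed in the world has none). Each returns a list of dicts, best first, with "confidence" (0 to 1); they miss things now and then, are a little off and sometimes report something else, mostly with a low value. They report only what shows in the picture. A call takes as long as a camera call. They do not tell look-alikes from the thing itself.
- robot.recognise(camera, label): "uv" ([column, row] in pixels, amid what is visible of it).
The state is a dict: "t": time; "q": joint angles; "dq": joint speeds; "joint_torque": joint torques, N m; "tool_pos": TCP position; "orientation": TCP orientation; "force": force on the tool from outside, world axes, zero at the start; "wrist_torque": the same for the moment, N m; "opening": finger opening in m; "gripper_force": force on a finger pad.
Only numpy, scipy, OpenCV 4.12 (cv2) and the standard library are available. Lean on these libraries where they do the work, as an engineer would, in place of code of your own. Each camera call takes 0.05 s, during which the arm holds its last target. There are 200 camera calls.

### The job

Change over the food samples in the chiller: bring its carrier up by guiding the lever through the zigzag gate from the low parking slot to the high one, and leave it parked there while you stand every old jar from the carrier upright in the steel dish on the left and every fresh jar from the table on the right upright in a well of its own. Then lower the carrier again by taking the lever back through the gate into the low parking slot, leaving the timer and the pen alone.

Things in the scene. Friction and masses are not known exactly. Their poses are not given: they have to be found in the camera images.
- chiller: Sample chiller, a fixed white appliance, 216 mm (x) by 358 mm (y), 117 mm high, louvred front towards the robot. Origin on the table under its centre; x = away from its front, y = to its left, z up. Its left part is an open well (192 x 204 mm inside, centre y = +0.065) with the lifting carrier; its right part is the lever box with the gate plate on top.
- carrier: Lifting steel carrier with four wells in the chiller. Rises 97 mm x sin(lever_lift), 75 mm in all. Up, its deck stands 14 mm over the chiller's rim; down, the jars' lids are 10 mm below the rim. Nearly balanced: empty it stays where it is left; jars in it pull the lever back towards low unless it is parked. Origin: centre of its floor, axes as the chiller.
- gate: Gate plate, origin at its centre (chiller x 0, y -0.114, z 0.115), axes as the chiller. One meander slot, 18 mm wide; the 11 mm lever rod has 3.5 mm play a side (6 mm at the knob). Its corners as (lever_lift, lever_shift): low parking slot (0, 0), (0, 0.32), (0.4425, 0.32), (0.4425, 0), (0.885, 0), high parking slot (0.885, 0.32). No other way through; lowering is the same way backwards.
- lever_pivot (a point): Point about which the lever swings both ways, 95 mm under the gate's centre; axes as the chiller. With A = lever_lift - 0.4425 and B = lever_shift - 0.160 the knob's centre lies from here at (0.165 sin A cos B, -0.165 sin B, 0.165 cos A cos B) in chiller axes.
- lever_knob (a point): Centre of the ball knob, 40 mm diameter, at the lever's end, 165 mm from the pivot. It turns freely on a cross pin along chiller y, so that it can be gripped across y (pads on the +y and -y sides) with the tool kept upright while the lever swings. Empty it needs about 1 to 2 N fore-aft, up to about 6 N with jars to lift.
- lever_lift (a joint): Fore-aft swing of the gate lever, rad: 0 = low end (knob nearest the robot, carrier down), 0.885 = high end (knob farthest away, carrier up). Parked it can read up to 0.06 off.
- lever_shift (a joint): Sideways swing of the gate lever, rad: 0 = towards the well (chiller +y), 0.32 = away from the well (chiller -y). Parked it can read up to 0.06 off.
- well_0 (a point): Well 0 of the carrier (near row, left column as seen from the front): centre of its floor, 30 mm above the table with the carrier down, 105 mm up. A 72 mm square opening, deck top 24 mm above this floor. Wells lie 92 mm apart in chiller x, 100 mm in y.
- well_1 (a point): Well 1 of the carrier (near row, right column as seen from the front): centre of its floor, 30 mm above the table with the carrier down, 105 mm up. A 72 mm square opening, deck top 24 mm above this floor. Wells lie 92 mm apart in chiller x, 100 mm in y.
- well_2 (a point): Well 2 of the carrier (far row, left column as seen from the front): centre of its floor, 30 mm above the table with the carrier down, 105 mm up. A 72 mm square opening, deck top 24 mm above this floor. Wells lie 92 mm apart in chiller x, 100 mm in y.
- well_3 (a point): Well 3 of the carrier (far row, right column as seen from the front): centre of its floor, 30 mm above the table with the carrier down, 105 mm up. A 72 mm square opening, deck top 24 mm above this floor. Wells lie 92 mm apart in chiller x, 100 mm in y.
- old_jar_1: Sample jar, upright: 62 mm diameter, 75 mm tall, lid (57 mm across, from 58 mm up) screwed tight, about 0.2 kg. Origin at the centre of its underside, z up. An old sample: stands in a well of the carrier at the start (absent in some starts).
- old_jar_2: Sample jar, upright: 62 mm diameter, 75 mm tall, lid (57 mm across, from 58 mm up) screwed tight, about 0.2 kg. Origin at the centre of its underside, z up. An old sample: stands in a well of the carrier at the start (absent in some starts).
- old_jar_3: Sample jar, upright: 62 mm diameter, 75 mm tall, lid (57 mm across, from 58 mm up) screwed tight, about 0.2 kg. Origin at the centre of its underside, z up. An old sample: stands in a well of the carrier at the start (absent in some starts).
- old_jar_4: Sample jar, upright: 62 mm diameter, 75 mm tall, lid (57 mm across, from 58 mm up) screwed tight, about 0.2 kg. Origin at the centre of its underside, z up. An old sample: stands in a well of the carrier at the start (absent in some starts).
- fresh_jar_1: Sample jar, upright: 62 mm diameter, 75 mm tall, lid (57 mm across, from 58 mm up) screwed tight, about 0.2 kg. Origin at the centre of its underside, z up. A fresh sample: stands on the table to the right of the chiller at the start (absent in some starts).
- fresh_jar_2: Sample jar, upright: 62 mm diameter, 75 mm tall, lid (57 mm across, from 58 mm up) screwed tight, about 0.2 kg. Origin at the centre of its underside, z up. A fresh sample: stands on the table to the right of the chiller at the start (absent in some starts).
- fresh_jar_3: Sample jar, upright: 62 mm diameter, 75 mm tall, lid (57 mm across, from 58 mm up) screwed tight, about 0.2 kg. Origin at the centre of its underside, z up. A fresh sample: stands on the table to the right of the chiller at the start (absent in some starts).
- dish: Shallow steel dish, fixed on the table to the left of the chiller, 270 mm (x) by 150 mm (y) outside, rim 23 mm high, walls 4 mm, inner floor 4 mm above the table. Origin on the table under its centre.
- timer: Wind-up kitchen timer, 66 mm across, 57 mm high, near the front edge; leave alone. Origin at the underside.
- pen: Marker pen, 135 mm long, lying at the front left; leave alone. Origin at the underside.
There are look-alikes about, which are no part of the job. Leave any green look-alike of the fresh_jar_2 alone. Leave any yellow look-alike of the old_jar_1 alone.

How it is judged:
By the outcome, as a careful person would: the job done as asked, in the order asked, and still so for the second after the job is handed in, with the robot touching nothing.
Of old_jar_1, old_jar_2, old_jar_3, old_jar_4 only 2 to 3 are there at a start; the rules pass over those that are not, and their reading is None.
Of fresh_jar_1, fresh_jar_2, fresh_jar_3 only 2 to 3 are there at a start; the rules pass over those that are not, and their reading is None.
At some moment in a run one of fresh_jar_1, fresh_jar_2, fresh_jar_3 may be knocked a few centimetres aside while the robot is not near it.
It also fails if it takes over 210 s, if anything falls off the work surface, if the arm or the gripper's body presses on something with over 40 N, if the wrist force passes 120 N, or if a joint passes its speed limit or range.

## Working session

There is one attempt and no reset: what is moved stays moved. The work goes in short steps, Python scripts to look and compute and a tool call to move; the robot and the scene stay as the last step left them, time stands still between calls to the robot, and variables do not carry over. Pictures are saved under pics/ and viewed, at most 14 in all, crops included, and the job is handed in when it is done.

Besides the shell and the picture viewer there is one more tool, called after "Call:" as name(argument=value, ...) on one line, values as JSON. move_arm: Moves the arm, as the interface text tells. Its arguments: {"type":"object","properties":{"deltas":{"type":"array","items":{"type":"number"}},"squeeze":{"type":"number"}},"required":["deltas"]}

```bash
mkdir -p pics; python3 - <<'E'
from plant import robot
import cv2,numpy as np
for n in("scene","top"):
    p,d=robot.read_camera(n); cv2.imwrite(f"pics/{n}0.png",p[:,:,::-1]); np.save(f"{n}d.npy",d)
    m=robot.camera_model(n); print(n,m["K"].round(1).tolist(),(-m["R"].T@m["t"]).round(3),m["R"].round(3).tolist())
s=robot.read_state(); print({k:np.round(v,3) for k,v in s.items()}, robot.tips_ahead)
E
```

```text
scene [[532.7, 0.0, 277.3], [0.0, 532.7, 205.7], [0.0, 0.0, 1.0]] [-0.236 -0.711  1.124] [[0.684, -0.73, -0.007], [-0.531, -0.491, -0.691], [0.501, 0.476, -0.723]]
top [[479.5, 0.0, 283.4], [0.0, 479.5, 206.3], [0.0, 0.0, 1.0]] [ 0.19  -0.041  1.59 ] [[0.0, -1.0, -0.01], [-0.982, 0.002, -0.191], [0.191, 0.01, -0.982]]
{'t': np.float64(0.1), 'q': array([ 1.055,  0.131,  1.489,  0.   ,  1.523, -0.085]), 'dq': array([ 0.001, -0.001, -0.003,  0.   , -0.002,  0.001]), 'joint_torque': array([ 1.0000e-03, -5.6134e+01, -4.9310e+01,  7.7000e-02,  2.9000e-02,
       -0.0000e+00]), 'tool_pos': array([0.25 , 0.545, 0.229]), 'orientation': array([-6.710e-01, -3.068e+00,  2.000e-03]), 'force': array([ 1.017,  0.309, -0.082]), 'wrist_torque': array([ 0.01 , -0.02 ,  0.032]), 'gripper_force': np.float64(0.0), 'opening': np.float64(0.093)} 0.011
```

View pics/top0.png

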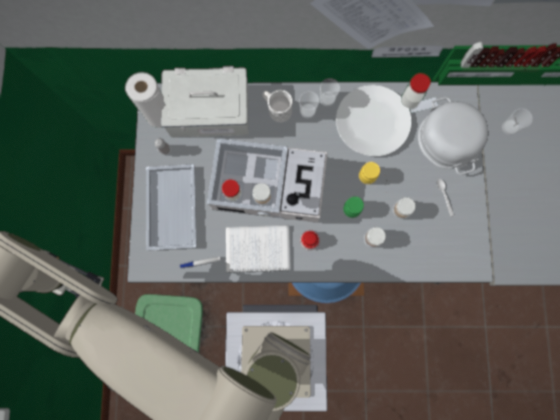

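View pics/scene0.png

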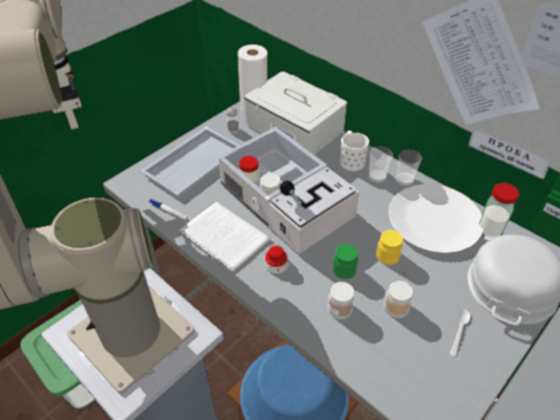

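```bash
cat >h.py <<'E'
from plant import robot
import numpy as np,cv2
def w(n,uv,d):
    m=robot.camera_model(n); u,v=uv
    c=np.linalg.inv(m["K"])@[u,v,1]*d
    return m["R"].T@(c-m["t"])
def wz(n,uv,z):
    m=robot.camera_model(n); r=m["R"].T@np.linalg.inv(m["K"])@[uv[0],uv[1],1]; o=-m["R"].T@m["t"]
    return o+r*(z-o[2])/r[2]
def px(n,X):
    m=robot.camera_model(n); p=m["K"]@(m["R"]@np.array(X)+m["t"]); return p[:2]/p[2]
def cloud(n,d):
    m=robot.camera_model(n); v,u=np.mgrid[:420,:560]
    c=np.stack([u,v,np.ones_like(u)],-1)@np.linalg.inv(m["K"]).T*d[...,None]
    return (c-m["t"])@m["R"]
E
python3 - <<'E'
from h import *
D={n:np.load(n+"d.npy") for n in("top","scene")}
for n in("top","scene"):
  for l in("old_jar_1","fresh_jar_1","lever_knob","chiller","carrier","gate","dish","timer","pen"):
    for r in robot.recognise(n,l):
        u,v=r["uv"]; d=D[n][int(v),int(u)]
        print(n,l,round(r["confidence"],2),np.round(r["uv"]),w(n,r["uv"],d).round(3))
E
```

```text
top old_jar_1 0.9 [266. 195.] [0.517 0.031 0.101]
top old_jar_1 0.79 [367. 174.] [ 0.592 -0.299  0.076]
top old_jar_1 0.37 [248. 172.] [0.604 0.09  0.055]
top fresh_jar_1 0.75 [403. 209.] [ 0.475 -0.412  0.068]
top fresh_jar_1 0.67 [249. 173.] [0.602 0.089 0.054]
top fresh_jar_1 0.55 [373. 235.] [ 0.39  -0.311  0.074]
top fresh_jar_1 0.54 [353. 206.] [ 0.486 -0.251  0.076]
top fresh_jar_1 0.51 [172. 210.] [0.486 0.352 0.002]
top lever_knob 0.54 [293. 197.] [ 0.492 -0.056  0.178]
top chiller 0.8 [273. 178.] [0.593 0.011 0.025]
top carrier 0.9 [251. 172.] [0.606 0.084 0.048]
top gate 0.87 [306. 176.] [ 0.574 -0.097  0.114]
top gate 0.4 [232. 187.] [0.54  0.136 0.108]
top dish 0.7 [171. 208.] [0.49  0.354 0.009]
top dish 0.27 [200. 262.] [0.31  0.251 0.012]
top timer 0.88 [307. 240.] [ 0.378 -0.101  0.052]
top timer 0.7 [202. 264.] [0.305 0.239 0.023]
top pen 0.66 [203. 261.] [0.315 0.238 0.017]
scene old_jar_1 0.9 [251. 168.] [0.53  0.119 0.101]
scene old_jar_1 0.9 [269. 184.] [0.517 0.034 0.102]
scene old_jar_1 0.74 [389. 247.] [ 0.586 -0.322  0.063]
scene old_jar_1 0.62 [339. 299.] [ 0.369 -0.332  0.075]
scene old_jar_1 0.27 [170. 210.] [0.311 0.234 0.013]
scene fresh_jar_1 0.81 [345. 261.] [ 0.467 -0.272  0.074]
scene fresh_jar_1 0.73 [397. 302.] [ 0.461 -0.432  0.064]
scene fresh_jar_1 0.57 [340. 302.] [ 0.369 -0.334  0.067]
scene lever_knob 0.56 [290. 192.] [ 0.482 -0.075  0.171]
scene chiller 0.95 [292. 189.] [ 0.49  -0.073  0.173]
scene chiller 0.45 [186. 162.] [0.487 0.371 0.002]
scene gate 0.59 [309. 194.] [ 0.551 -0.081  0.115]
scene gate 0.31 [287. 190.] [ 0.48  -0.064  0.172]
scene gate 0.19 [277. 262.] [ 0.372 -0.13   0.036]
scene dish 0.63 [190. 161.] [0.497 0.364 0.002]
scene timer 0.83 [278. 262.] [ 0.374 -0.131  0.035]
scene pen 0.51 [166. 212.] [ 0.307  0.25  -0.001]
```

```bash
python3 - <<'E'
from h import *
t=cv2.imread("pics/top0.png"); s=cv2.imread("pics/scene0.png")
a=cv2.resize(t[130:260,200:430],(800,452),interpolation=3)[:, :]
b=cv2.resize(t[130:230,200:340],(400,286),interpolation=3); c=cv2.resize(s[120:340,210:430],(400,400),interpolation=3)
o=np.zeros((600,800,3),np.uint8); o[:286,:400]=b; o[:400,400:]=c; o[300:526,:400]=cv2.resize(a,(400,226)); cv2.imwrite("pics/crop1.png",o)
for n in("top","scene"):
    P=cloud(n,np.load(n+"d.npy")).reshape(-1,3)
    m=(abs(P[:,2]-.117)<.006)&(P[:,0]>.38)&(P[:,0]<.75)&(abs(P[:,1])<.3)
    Q=P[m][:,:2]; (c,sz,an)=cv2.minAreaRect(Q.astype(np.float32)); print(n,m.sum(),np.round(c,3),np.round(sz,3),an, np.percentile(Q,[1,99],axis=0).round(3))
    for nm,x,y,z in(("f1",.469,-.42,.075),("f2",.375,-.325,.075),("green",.48,-.26,.075),("yel",.59,-.31,.075),("o0",.53,.119,.105),("o1",.515,.033,.105),("knob",.49,-.062,.17),("w2",.61,.13,.105),("w3",.61,.04,.105)):
        k=(np.hypot(P[:,0]-x,P[:,1]-y)<.045)&(abs(P[:,2]-z)<.01)
        if k.sum()>5:
            q=P[k];(cc,r)=cv2.minEnclosingCircle(q[:,:2].astype(np.float32)); print(n,nm,k.sum(),np.median(q,0).round(3),np.round(cc,3),round(r,3))
E
```

```text
top 2824 [0.607 0.078] [0.471 0.276] 82.87057495117188 [[ 0.455 -0.152]
 [ 0.747  0.235]]
top f1 237 [ 0.485 -0.419  0.073] [ 0.485 -0.421] 0.029
top f2 242 [ 0.388 -0.32   0.074] [ 0.388 -0.321] 0.029
top green 237 [ 0.489 -0.255  0.073] [ 0.49  -0.256] 0.03
top yel 232 [ 0.605 -0.311  0.074] [ 0.605 -0.311] 0.029
top o0 208 [0.536 0.141 0.103] [0.526 0.13 ] 0.042
top o1 260 [0.525 0.045 0.104] [0.514 0.035] 0.044
top knob 82 [ 0.483 -0.054  0.175] [ 0.488 -0.054] 0.02
scene 3190 [0.607 0.077] [0.478 0.273] 82.61773681640625 [[ 0.456 -0.155]
 [ 0.748  0.239]]
scene f1 410 [ 0.484 -0.424  0.074] [ 0.486 -0.422] 0.03
scene f2 407 [ 0.388 -0.325  0.074] [ 0.39  -0.323] 0.029
scene green 348 [ 0.489 -0.26   0.074] [ 0.492 -0.259] 0.03
scene yel 329 [ 0.604 -0.315  0.074] [ 0.605 -0.313] 0.03
scene o0 212 [0.536 0.135 0.104] [0.526 0.126] 0.043
scene o1 273 [0.525 0.04  0.104] [0.515 0.036] 0.045
scene knob 108 [ 0.48  -0.067  0.173] [ 0.49  -0.057] 0.02
scene w2 6 [0.568 0.139 0.104] [0.567 0.137] 0.007
```

View pics/crop1.png

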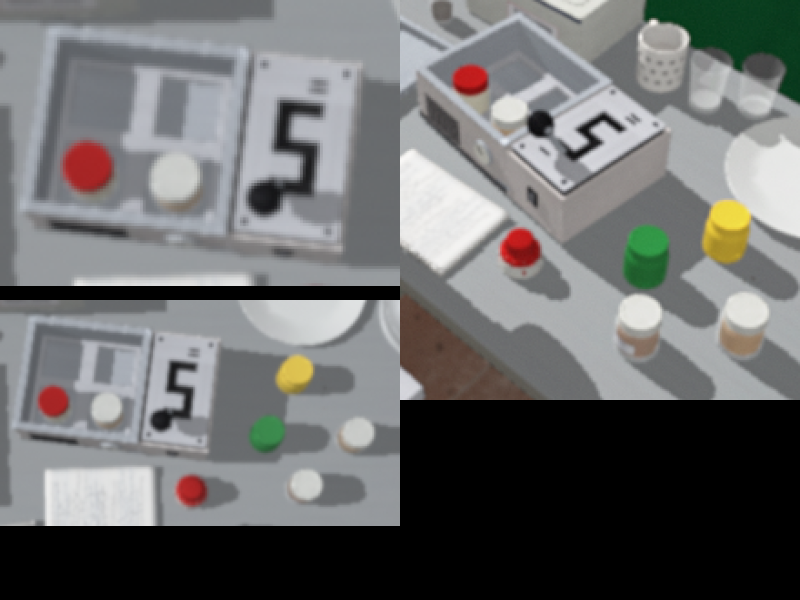

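```bash
python3 - <<'E'
from h import *
C=[]
for n in("top","scene"):
    P=cloud(n,np.load(n+"d.npy")); m=((abs(P[...,2]-.117)<.006)&(P[...,0]>.4)&(P[...,0]<.75)&(abs(P[...,1])<.3)).astype(np.uint8)
    k,L,st,_=cv2.connectedComponentsWithStats(m,connectivity=8)
    for i in np.argsort(-st[1:,4])[:4]+1:
        Q=P[L==i][:,:2].astype(np.float32); print(n,st[i,4],cv2.minAreaRect(Q),Q.min(0),Q.max(0))
    # dish rim
    m=((abs(P[...,2]-.021)<.006)&(P[...,0]>.3)&(P[...,0]<.75)&(P[...,1]>.2)&(P[...,1]<.5)).astype(np.uint8)
    k,L,st,_=cv2.connectedComponentsWithStats(m,connectivity=8)
    i=np.argmax(st[1:,4])+1; print("dish",st[i,4],cv2.minAreaRect(P[L==i][:,:2].astype(np.float32)))
    b=P[(P[...,0]>.62)&(P[...,0]<.95)&(P[...,1]>.0)&(P[...,1]<.42)&(P[...,2]>.125)&(P[...,2]<.25)]; print("box",np.percentile(b,[1,50,99],axis=0).round(3))
E
```

```text
top 1695 ((0.5551567673683167, -0.0913621038198471), (0.12217547744512558, 0.21164023876190186), 82.6892318725586) [ 0.4492313  -0.15905812] [ 0.66502106 -0.02160601]
top 1037 ((0.5792005062103271, 0.08707528561353683), (0.23244249820709229, 0.21802565455436707), 82.82283782958984) [ 0.45758736 -0.03756639] [0.6987995  0.21434285]
top 31 ((0.7469578385353088, 0.22122329473495483), (0.0061002313159406185, 0.06454848498106003), 0.8080339431762695) [0.7436828  0.18895498] [0.7498308 0.2534583]
top 18 ((0.7445356845855713, 0.2840577960014343), (0.010340254753828049, 0.034145187586545944), 16.77043914794922) [0.7346594 0.2677448] [0.7495729  0.29903677]
dish 805 ((0.4957217574119568, 0.3531653583049774), (0.2854008376598358, 0.16547028720378876), 3.09983491897583)
box [[0.746 0.106 0.125]
 [0.824 0.296 0.128]
 [0.931 0.418 0.23 ]]
scene 3096 ((0.5744216442108154, 0.02623392641544342), (0.3565318286418915, 0.22080595791339874), 82.55039978027344) [ 0.4512634  -0.16060433] [0.7020766 0.2153162]
scene 28 ((0.7435780763626099, 0.27595093846321106), (0.047275617718696594, 0.011889238841831684), 88.78936004638672) [0.73802686 0.2521961 ] [0.7499779  0.29950997]
scene 11 ((0.7479861974716187, 0.2316667139530182), (0.002066252287477255, 0.02274785190820694), 0.8258381485939026) [0.7469341  0.22027905] [0.7490949  0.24304794]
scene 9 ((0.7480440139770508, 0.19892390072345734), (0.003625874174758792, 0.021268313750624657), 2.458651304244995) [0.7460856  0.18833071] [0.74988526 0.20962603]
dish 686 ((0.4997548758983612, 0.35158273577690125), (0.290278822183609, 0.16997964680194855), 3.9585185050964355)
box [[0.751 0.099 0.125]
 [0.82  0.312 0.129]
 [0.934 0.418 0.229]]
```

Call:
move_arm(deltas=[0, 0, 0, 0, 0, -0.15, 1, 0, 0, 0, 0, 0, -0.302, 1, 0, 0, 0, 0, 0, -0.302, 1])

```text
t: 1.38
tool_pos: [0.2505, 0.5452, 0.2296]
orientation: [0.204, 3.135, 0.0]
force: [0.2, -0.8, 0.7]
opening: 0.0927
gripper_force: 0.0
```

```bash
cat >>h.py <<'E'
from scipy.spatial.transform import Rotation as Ro
from scipy.optimize import least_squares
C0=np.array([.5743,.0262]); YAW=np.deg2rad(-7.4)
Rc=np.array([[np.cos(YAW),-np.sin(YAW)],[np.sin(YAW),np.cos(YAW)]])
def loc(p): p=np.array(p,float); return np.r_[Rc.T@(p[:2]-C0),p[2:]]
def st():
    s=robot.read_state(); R=Ro.from_rotvec(s["orientation"]).as_matrix()
    print("t",round(s["t"],2),"loc",loc(s["tool_pos"]).round(4),"ydir",np.rad2deg(np.arctan2(R[1,1],R[0,1])).round(2),"tz",R[:,2].round(3),"F",np.round(s["force"],1),"op",round(s["opening"],4)); return s
E
python3 - <<'E'
from h import *
st()
for n in("top","scene"):
    P=cloud(n,np.load(n+"d.npy")).reshape(-1,3)
    q=P[(np.hypot(P[:,0]-.493,P[:,1]+.053)<.03)&(P[:,2]>.158)&(P[:,2]<.2)]
    r=least_squares(lambda c:np.linalg.norm(q-c,axis=1)-.02,[.493,-.053,.167],loss="soft_l1",f_scale=.002); print(n,r.x.round(4),loc(r.x).round(4))
print("expect local -.0698 -.0877 .1672")
for p in((.537,.138),(.525,.043),(.485,-.421),(.389,-.322),(.497,.352)): print(p,loc(p).round(4))
E
```

```text
t 1.38 loc [-0.3879  0.473   0.2296] ydir 82.57 tz [ 0.  0. -1.] F [ 0.2 -0.8  0.7] op 0.0927
top [ 0.489  -0.0531  0.1656] [-0.0744 -0.0896  0.1656]
scene [ 0.4916 -0.0546  0.1659] [-0.0716 -0.0907  0.1659]
expect local -.0698 -.0877 .1672
(0.537, 0.138) [-0.0514  0.1061]
(0.525, 0.043) [-0.0511  0.0103]
(0.485, -0.421) [-0.031 -0.455]
(0.389, -0.322) [-0.1389 -0.3692]
(0.497, 0.352) [-0.1186  0.3131]
```

Call:
move_arm(deltas=[-0.315, -0.563, 0, 0, 0, 0, 1, -0.315, -0.563, 0, 0, 0, 0, 1, -0.315, -0.563, 0, 0, 0, 0, 1, -0.315, -0.563, 0, 0, 0, 0, 1, -0.315, -0.563, 0, 0, 0, 0, 1, -0.315, -0.563, 0, 0, 0, 0, 1, -0.315, -0.563, 0, 0, 0, 0, 1, -0.315, -0.563, 0, 0, 0, 0, 1, -0.315, -0.563, 0, 0, 0, 0, 1, -0.315, -0.563, 0, 0, 0, 0, 1, -0.315, -0.563, 0, 0, 0, 0, 1, -0.315, -0.563, 0, 0, 0, 0, 1], squeeze=25)

```text
t: 2.88
tool_pos: [0.4906, -0.0543, 0.2294]
orientation: [-0.209, -3.134, -0.001]
force: [-0.0, -0.4, 0.7]
opening: 0.0933
gripper_force: 0.0
```

```bash
python3 -c "
from h import *
st()"
```

```text
t 2.88 loc [-0.0726 -0.0906  0.2294] ydir 82.36 tz [-0.001  0.    -1.   ] F [-0.  -0.4  0.7] op 0.0933
```

Down by 71 mm, then close on the knob.

Call:
move_arm(deltas=[0, 0, 0.04, 0, 0, 0, 1, 0, 0, 0.071, 0, 0, 0, 1, 0, 0, 0.071, 0, 0, 0, 1, 0, 0, 0.071, 0, 0, 0, 0.3, 0, 0, 0.071, 0, 0, 0, 0.3, 0, 0, 0.071, 0, 0, 0, 0.3, 0, 0, 0.071, 0, 0, 0, 0.3, 0, 0, 0.071, 0, 0, 0, 0.3, 0, 0, 0.071, 0, 0, 0, 0.3], squeeze=25)

```text
t: 4.0
tool_pos: [0.4906, -0.0536, 0.1586]
orientation: [-0.202, -3.135, -0.0]
force: [-0.6, 0.3, 1.1]
opening: 0.0386
gripper_force: 25.0
```

```bash
python3 -c "
from h import *
st()"
```

```text
t 4.0 loc [-0.0727 -0.09    0.1586] ydir 82.61 tz [-0.  0. -1.] F [-0.6  0.3  1.1] op 0.0386
```

Call:
move_arm(deltas=[0, -0.009, 0, 0, 0, 0, 0.3, 0, -0.018, -0.001, 0, 0, 0, 0.3, 0, -0.027, -0.002, 0, 0, 0, 0.3, 0, -0.036, -0.001, 0, 0, 0, 0.3, 0, -0.045, 0, 0, 0, 0, 0.3, 0, -0.053, 0, 0, 0, 0, 0.3, 0, -0.053, 0, 0, 0, 0, 0.3, 0, -0.053, 0, 0, 0, 0, 0.3], squeeze=25)

```text
t: 5.0
tool_pos: [0.4838, -0.1065, 0.1584]
orientation: [-0.203, -3.135, 0.001]
force: [0.9, 2.3, -2.9]
opening: 0.0387
gripper_force: 25.0
```

```bash
python3 -c "
from h import *
st()"
```

```text
t 5.0 loc [-0.0727 -0.1432  0.1584] ydir 82.6 tz [-0.    -0.001 -1.   ] F [ 0.9  2.3 -2.9] op 0.0387
```

Call:
move_arm(deltas=[-0.011, 0, -0.005, 0, 0, 0, 0.3, -0.022, 0, -0.009, 0, 0, 0, 0.3, -0.034, 0, -0.012, 0, 0, 0, 0.3, -0.046, 0, -0.014, 0, 0, 0, 0.3, -0.058, 0, -0.015, 0, 0, 0, 0.3, -0.07, 0, -0.016, 0, 0, 0, 0.3, -0.07, 0, -0.016, 0, 0, 0, 0.3, -0.07, 0, -0.016, 0, 0, 0, 0.3], squeeze=25)

```text
t: 6.0
tool_pos: [0.5535, -0.1155, 0.1752]
orientation: [0.202, 3.134, -0.001]
force: [-1.9, -0.1, 5.0]
opening: 0.0387
gripper_force: 25.0
```

```bash
python3 -c "
from h import *
st()"
```

```text
t 6.0 loc [-0.0024 -0.1432  0.1752] ydir 82.61 tz [ 0.001 -0.001 -1.   ] F [-1.9 -0.1  5. ] op 0.0387
```

Sideways back (+53 mm), same for the second lift and the final shift, each checked.

Call:
move_arm(deltas=[0, 0.009, 0, 0, 0, 0, 0.3, 0, 0.018, -0.001, 0, 0, 0, 0.3, 0, 0.027, -0.002, 0, 0, 0, 0.3, 0, 0.036, -0.001, 0, 0, 0, 0.3, 0, 0.045, 0, 0, 0, 0, 0.3, 0, 0.053, 0, 0, 0, 0, 0.3, 0, 0.053, 0, 0, 0, 0, 0.3, 0, 0.053, 0, 0, 0, 0, 0.3], squeeze=25)

```text
t: 7.0
tool_pos: [0.5593, -0.0622, 0.1737]
orientation: [-0.202, -3.133, -0.001]
force: [-4.4, -1.1, -3.2]
opening: 0.0393
gripper_force: 25.0
```

```bash
python3 -c "
from h import *
st()"
```

```text
t 7.0 loc [-0.0035 -0.0896  0.1737] ydir 82.63 tz [-0.002  0.001 -1.   ] F [-4.4 -1.1 -3.2] op 0.0393
```

Call:
move_arm(deltas=[-0.012, 0, 0, 0, 0, 0, 0.3, -0.024, 0, 0.002, 0, 0, 0, 0.3, -0.036, 0, 0.004, 0, 0, 0, 0.3, -0.048, 0, 0.007, 0, 0, 0, 0.3, -0.059, 0, 0.011, 0, 0, 0, 0.3, -0.07, 0, 0.016, 0, 0, 0, 0.3, -0.07, 0, 0.016, 0, 0, 0, 0.3, -0.07, 0, 0.016, 0, 0, 0, 0.3], squeeze=25)

```text
t: 8.0
tool_pos: [0.6306, -0.0713, 0.1594]
orientation: [0.202, 3.132, 0.001]
force: [2.8, 1.0, 3.1]
opening: 0.039
gripper_force: 25.0
```

```bash
python3 -c "
from h import *
st()"
```

```text
t 8.0 loc [ 0.0684 -0.0895  0.1594] ydir 82.62 tz [ 0.003  0.001 -1.   ] F [2.8 1.  3.1] op 0.039
```

Call:
move_arm(deltas=[0, -0.009, 0, 0, 0, 0, 0.3, 0, -0.018, -0.001, 0, 0, 0, 0.3, 0, -0.027, -0.002, 0, 0, 0, 0.3, 0, -0.036, -0.001, 0, 0, 0, 0.3, 0, -0.045, 0, 0, 0, 0, 0.3, 0, -0.054, 0, 0, 0, 0, 0.3, 0, -0.055, 0, 0, 0, 0, 0.3, 0, -0.055, 0, 0, 0, 0, 0.3], squeeze=25)

```text
t: 9.0
tool_pos: [0.6228, -0.1263, 0.1593]
orientation: [0.203, 3.134, -0.0]
force: [1.9, 1.2, 5.8]
opening: 0.0388
gripper_force: 25.0
```

```bash
python3 -c "
from h import *
st()"
```

```text
t 9.0 loc [ 0.0677 -0.145   0.1593] ydir 82.59 tz [ 0.001 -0.    -1.   ] F [1.9 1.2 5.8] op 0.0388
```

Call:
move_arm(deltas=[0, 0, 0, 0, 0, 0, 0.8, 0, 0, 0, 0, 0, 0, 0.8, 0, 0, 0, 0, 0, 0, 0.8, 0, 0, -0.05, 0, 0, 0, 0.8, 0, 0, -0.1, 0, 0, 0, 0.8, 0, 0, -0.1, 0, 0, 0, 0.8])

```text
t: 9.75
tool_pos: [0.6248, -0.1269, 0.2647]
orientation: [0.202, 3.126, -0.004]
force: [0.0, -1.2, 0.6]
opening: 0.0746
gripper_force: 0.0
```

```bash
python3 -c "
from h import *
st()
for n in('top','scene'):
    p,d=robot.read_camera(n); cv2.imwrite(f'pics/{n}1.png',p[:,:,::-1]); np.save(n+'d.npy',d)
    P=cloud(n,d).reshape(-1,3)
    for nm,x,y,z in(('f1',.486,-.422,.075),('f2',.389,-.322,.075),('o0',.537,.138,.18),('o1',.525,.043,.18)):
        k=(np.hypot(P[:,0]-x,P[:,1]-y)<.04)&(abs(P[:,2]-z)<.006)
        if k.sum()>5:
            q=P[k];(cc,r)=cv2.minEnclosingCircle(q[:,:2].astype(np.float32)); print(n,nm,k.sum(),np.median(q,0).round(3),round(r,3),loc(cc).round(4))
"
```

```text
t 9.75 loc [ 0.0698 -0.1453  0.2647] ydir 82.62 tz [ 0.009 -0.003 -1.   ] F [ 0.  -1.2  0.6] op 0.0746
top f1 221 [ 0.485 -0.42   0.074] 0.029 [-0.0308 -0.4539]
top f2 218 [ 0.388 -0.321  0.074] 0.028 [-0.1395 -0.3684]
top o0 218 [0.54  0.143 0.178] 0.028 [-0.0493  0.1114]
top o1 218 [0.526 0.047 0.178] 0.029 [-0.0498  0.0128]
scene f1 384 [ 0.486 -0.423  0.074] 0.03 [-0.0278 -0.456 ]
scene f2 389 [ 0.39  -0.324  0.074] 0.029 [-0.1361 -0.3705]
scene o0 209 [0.542 0.14  0.177] 0.03 [-0.0482  0.1102]
scene o1 227 [0.528 0.041 0.178] 0.03 [-0.0456  0.0092]
```

View pics/scene1.png

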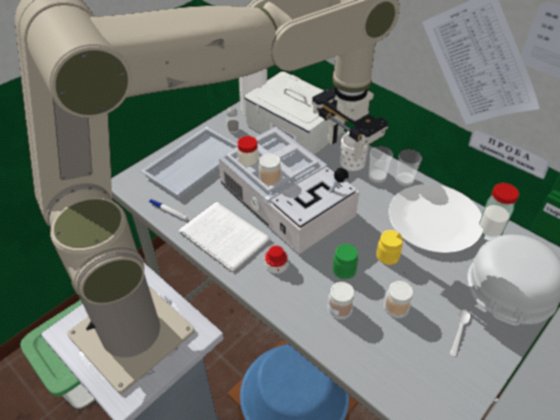

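Call:
move_arm(deltas=[0.117, 0.256, 0, 0, 0, 0, 0.8, 0.117, 0.256, 0, 0, 0, 0, 0.8, 0.117, 0.256, 0, 0, 0, 0, 0.8, 0.117, 0.256, 0, 0, 0, 0, 0.8, 0.117, 0.256, 0, 0, 0, 0, 0.8, 0.117, 0.256, 0, 0, 0, 0, 0.8], squeeze=25)

```text
t: 10.6
tool_pos: [0.5375, 0.1447, 0.2566]
orientation: [-0.196, -3.132, 0.001]
force: [-0.1, -1.2, -0.7]
opening: 0.0745
gripper_force: 0.0
```

```bash
python3 -c "
from h import *
st()"
```

```text
t 10.6 loc [-0.0517  0.1128  0.2566] ydir 82.83 tz [-0.003 -0.    -1.   ] F [-0.1 -1.2 -0.7] op 0.0745
```

Call:
move_arm(deltas=[0, 0, 0.05, 0, 0, 0, 0.8, 0, 0, 0.09, 0, 0, 0, 0.8, 0, 0, 0.113, 0, 0, 0, 0.8, 0, 0, 0.113, 0, 0, 0, 0.8, 0, 0, 0.113, 0, 0, 0, 0.5, 0, 0, 0.113, 0, 0, 0, 0.5, 0, 0, 0.113, 0, 0, 0, 0.5, 0, 0, 0.113, 0, 0, 0, 0.5, 0, 0, 0.113, 0, 0, 0, 0.5], squeeze=25)

```text
t: 11.72
tool_pos: [0.5401, 0.1427, 0.1468]
orientation: [0.202, 3.133, 0.0]
force: [1.9, -2.6, 4.9]
opening: 0.0612
gripper_force: 25.0
```

```bash
python3 -c "
from h import *
st()"
```

```text
t 11.72 loc [-0.0489  0.1111  0.1468] ydir 82.63 tz [ 0.002 -0.    -1.   ] F [ 1.9 -2.6  4.9] op 0.0612
```

Call:
move_arm(deltas=[0, 0, -0.03, 0, 0, 0, 0.5, 0, 0, -0.06, 0, 0, 0, 0.5, 0.003, 0.05, -0.06, 0, 0, 0, 0.5, 0.006, 0.1, -0.06, 0, 0, 0, 0.5, 0.009, 0.15, -0.06, 0, 0, 0, 0.5, 0.011, 0.2, -0.05, 0, 0, 0, 0.5, 0.011, 0.214, 0, 0, 0, 0, 0.5, 0.011, 0.214, 0.05, 0, 0, 0, 0.5, 0.011, 0.214, 0.085, 0, 0, 0, 0.5, 0.011, 0.214, 0.098, 0, 0, 0, 0.5, 0.011, 0.214, 0.098, 0, 0, 0, 0.5, 0.011, 0.214, 0.098, 0, 0, 0, 0.5], squeeze=25)

```text
t: 13.22
tool_pos: [0.556, 0.3566, 0.0482]
orientation: [0.202, 3.135, 0.001]
force: [0.4, 0.3, -1.9]
opening: 0.061
gripper_force: 25.0
```

```bash
python3 -c "
from h import *
s=st(); p,d=robot.read_camera('scene'); cv2.imwrite('pics/scene2.png',cv2.resize(p[80:260,110:350,::-1],(720,540)))
print(robot.read_state()['tool_pos'])"
```

```text
t 13.22 loc [-0.0607  0.3253  0.0482] ydir 82.62 tz [ 0.  0. -1.] F [ 0.4  0.3 -1.9] op 0.061
[0.5560793  0.35663191 0.04819848]
```

View pics/scene2.png

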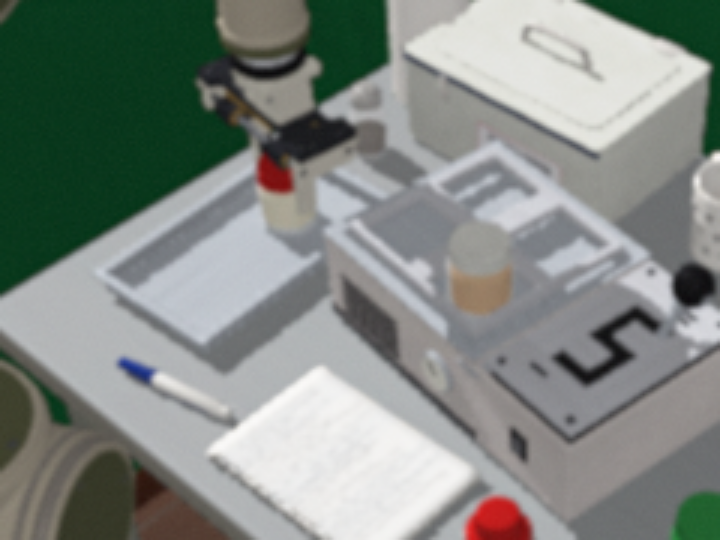

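Call:
move_arm(deltas=[0, 0, 0.001, 0, 0, 0, 0.5, 0, 0, 0.002, 0, 0, 0, 0.5, 0, 0, 0.002, 0, 0, 0, 0.5])

```text
t: 13.65
tool_pos: [0.5559, 0.3565, 0.0457]
orientation: [0.202, 3.135, 0.0]
force: [-0.3, 0.5, -1.0]
opening: 0.0614
gripper_force: 25.0
```

Call:
move_arm(deltas=[0, 0, 0.001, 0, 0, 0, 0.5, 0, 0, 0.001, 0, 0, 0, 0.8, 0, 0, 0.001, 0, 0, 0, 0.8, 0, 0, 0.001, 0, 0, 0, 0.8, 0, 0, -0.03, 0, 0, 0, 0.8, 0, 0, -0.09, 0, 0, 0, 0.8, 0, 0, -0.15, 0, 0, 0, 0.8, -0.002, -0.05, -0.195, 0, 0, 0, 0.8, -0.005, -0.11, -0.195, 0, 0, 0, 0.8, -0.008, -0.17, -0.195, 0, 0, 0, 0.8, -0.01, -0.23, -0.195, 0, 0, 0, 0.8, -0.012, -0.29, -0.195, 0, 0, 0, 0.8], squeeze=25)

```text
t: 15.15
tool_pos: [0.53, 0.0655, 0.2408]
orientation: [0.202, 3.134, 0.0]
force: [0.0, -0.2, 0.0]
opening: 0.0741
gripper_force: 0.0
```

Call:
move_arm(deltas=[0, -0.0235, 0, 0, 0, 0, 0.8, 0, -0.0235, 0, 0, 0, 0, 0.8, 0, -0.0235, 0, 0, 0, 0, 0.8])

```text
t: 15.52
tool_pos: [0.5276, 0.0447, 0.2407]
orientation: [0.202, 3.135, 0.001]
force: [-0.3, 0.1, -0.0]
opening: 0.0743
gripper_force: 0.0
```

```bash
python3 -c "
from h import *
s=st()"
```

```text
t 15.53 loc [-0.0487  0.0123  0.2407] ydir 82.63 tz [ 0.  0. -1.] F [-0.3  0.1 -0. ] op 0.0743
```

Down 95 mm to z 0.146 and grip.

Call:
move_arm(deltas=[0, 0, 0.045, 0, 0, 0, 0.8, 0, 0, 0.08, 0, 0, 0, 0.8, 0, 0, 0.095, 0, 0, 0, 0.8, 0, 0, 0.095, 0, 0, 0, 0.5, 0, 0, 0.095, 0, 0, 0, 0.5, 0, 0, 0.095, 0, 0, 0, 0.5, 0, 0, 0.095, 0, 0, 0, 0.5, 0, 0, 0.095, 0, 0, 0, 0.5, 0, 0, 0.095, 0, 0, 0, 0.5], squeeze=25)

```text
t: 16.65
tool_pos: [0.5284, 0.044, 0.1468]
orientation: [0.202, 3.133, 0.001]
force: [1.4, 1.6, 6.4]
opening: 0.0609
gripper_force: 25.0
```

```bash
python3 -c "
from h import *
s=st()"
```

```text
t 16.65 loc [-0.0479  0.0118  0.1468] ydir 82.62 tz [ 0.002  0.    -1.   ] F [1.4 1.6 6.4] op 0.0609
```

Call:
move_arm(deltas=[0, 0, -0.03, 0, 0, 0, 0.5, 0, 0, -0.06, 0, 0, 0, 0.5, 0.02, 0.05, -0.06, 0, 0, 0, 0.5, 0.043, 0.1, -0.06, 0, 0, 0, 0.5, 0.065, 0.15, -0.06, 0, 0, 0, 0.5, 0.088, 0.2, -0.06, 0, 0, 0, 0.5, 0.11, 0.245, -0.05, 0, 0, 0, 0.5, 0.13, 0.29, -0.02, 0, 0, 0, 0.5, 0.13, 0.29, 0.03, 0, 0, 0, 0.5, 0.13, 0.29, 0.075, 0, 0, 0, 0.5, 0.13, 0.29, 0.095, 0, 0, 0, 0.5, 0.13, 0.29, 0.099, 0, 0, 0, 0.5], squeeze=25)

```text
t: 18.15
tool_pos: [0.4355, 0.3477, 0.0459]
orientation: [-0.203, -3.134, 0.002]
force: [0.0, 0.9, -1.1]
opening: 0.0613
gripper_force: 25.0
```

Call:
move_arm(deltas=[0, 0, 0.001, 0, 0, 0, 0.5, 0, 0, 0.002, 0, 0, 0, 0.5, 0, 0, 0.002, 0, 0, 0, 0.5])

```text
t: 18.52
tool_pos: [0.4367, 0.3487, 0.0458]
orientation: [0.202, 3.133, 0.002]
force: [1.0, -0.0, 0.7]
opening: 0.0606
gripper_force: 25.0
```

```bash
python3 -c "
from h import *
s=st()"
```

```text
t 18.52 loc [-0.178   0.3021  0.0458] ydir 82.61 tz [ 0.002  0.001 -1.   ] F [ 1.  -0.   0.7] op 0.0606
```

Call:
move_arm(deltas=[0, 0, 0, 0, 0, 0, 0.8, 0, 0, 0, 0, 0, 0, 0.8, 0, 0, 0, 0, 0, 0, 0.8, 0, 0, -0.03, 0, 0, 0, 0.8, 0, 0, -0.09, 0, 0, 0, 0.8, 0, 0, -0.15, 0, 0, 0, 0.8, 0, -0.05, -0.195, 0, 0, 0, 0.8, 0, -0.11, -0.195, 0, 0, 0, 0.8, 0, -0.17, -0.195, 0, 0, 0, 0.8, 0, -0.23, -0.195, 0, 0, 0, 0.8, 0, -0.29, -0.195, 0, 0, 0, 0.8, 0, -0.29, -0.195, 0, 0, 0, 0.8], squeeze=25)

```text
t: 20.02
tool_pos: [0.3983, 0.0571, 0.2399]
orientation: [0.212, 3.133, -0.001]
force: [0.1, -0.8, 0.4]
opening: 0.0744
gripper_force: 0.0
```

```bash
cat >>h.py <<'E'
def look(pts):
    for n in('top','scene'):
        p,d=robot.read_camera(n); cv2.imwrite(f'pics/{n}_last.png',p[:,:,::-1]); P=cloud(n,d).reshape(-1,3)
        for nm,x,y,z in pts:
            k=(np.hypot(P[:,0]-x,P[:,1]-y)<.04)&(abs(P[:,2]-z)<.006)
            if k.sum()>5:
                q=P[k];(cc,r)=cv2.minEnclosingCircle(q[:,:2].astype(np.float32)); print(n,nm,k.sum(),np.median(q,0).round(3),round(r,3),loc(cc).round(4))
            else: print(n,nm,"none")
E
python3 -c "
from h import *
st()
look((('f1',.486,-.422,.075),('f2',.389,-.322,.075),('d0',.556,.356,.079),('d1',.436,.348,.079)))"
```

```text
t 20.02 loc [-0.1785  0.008   0.2399] ydir 82.25 tz [ 0.001 -0.001 -1.   ] F [ 0.1 -0.8  0.4] op 0.0744
top f1 208 [ 0.484 -0.42   0.074] 0.029 [-0.0304 -0.4539]
top f2 228 [ 0.388 -0.321  0.074] 0.029 [-0.1387 -0.3673]
top d0 208 [0.552 0.355 0.078] 0.028 [-0.0639  0.3238]
top d1 219 [0.434 0.348 0.078] 0.029 [-0.1803  0.301 ]
scene f1 388 [ 0.486 -0.423  0.074] 0.029 [-0.0285 -0.4567]
scene f2 388 [ 0.39  -0.324  0.075] 0.03 [-0.1366 -0.3708]
scene d0 85 [0.544 0.351 0.077] 0.029 [-0.0666  0.3201]
scene d1 198 [0.436 0.344 0.078] 0.031 [-0.1771  0.3003]
```

View pics/top_last.png

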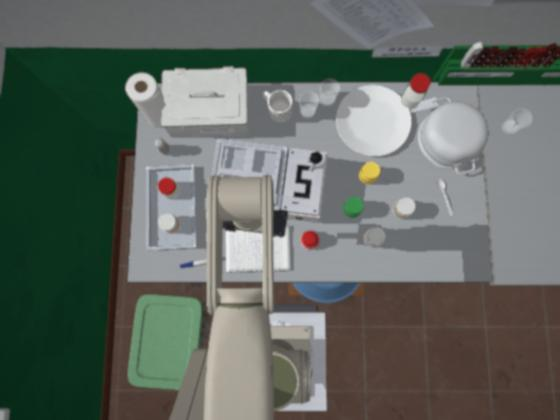

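Call:
move_arm(deltas=[-0.0405, -0.3805, 0, 0, 0, 0, 0.85, -0.0405, -0.3805, 0, 0, 0, 0, 0.85, -0.0405, -0.3805, 0, 0, 0, 0, 0.85, -0.0405, -0.3805, 0, 0, 0, 0, 0.85, -0.0405, -0.3805, 0, 0, 0, 0, 0.85, -0.0405, -0.3805, 0, 0, 0, 0, 0.85, -0.0405, -0.3805, 0, 0, 0, 0, 0.85, -0.0405, -0.3805, 0, 0, 0, 0, 0.85, -0.0405, -0.3805, 0.05, 0, 0, 0, 0.85, -0.0405, -0.3805, 0.1, 0, 0, 0, 0.85], squeeze=25)

```text
t: 21.38
tool_pos: [0.3916, -0.3202, 0.1395]
orientation: [0.197, 3.133, -0.002]
force: [-0.9, 0.4, -0.4]
opening: 0.0791
gripper_force: 0.0
```

```bash
python3 -c "
from h import *
st()"
```

```text
t 21.38 loc [-0.1366 -0.367   0.1395] ydir 82.79 tz [ 0.002 -0.001 -1.   ] F [-0.9  0.4 -0.4] op 0.0791
```

```bash
python3 -c "
from h import *
look((('f2',.389,-.322,.075),));st()"
```

```text
top f2 101 [ 0.376 -0.32   0.074] 0.028 [-0.1405 -0.3679]
scene f2 380 [ 0.389 -0.324  0.075] 0.031 [-0.1376 -0.3694]
t 21.48 loc [-0.1408 -0.364   0.1339] ydir 82.79 tz [-0.007  0.008 -1.   ] F [-1.7  0.6 -0.8] op 0.0789
```

Call:
move_arm(deltas=[0, 0, 0.05, 0, 0, 0, 0.85, 0, 0, 0.085, 0, 0, 0, 0.85, 0, 0, 0.098, 0, 0, 0, 0.85, 0, 0, 0.098, 0, 0, 0, 0.5, 0, 0, 0.098, 0, 0, 0, 0.5, 0, 0, 0.098, 0, 0, 0, 0.5, 0, 0, 0.098, 0, 0, 0, 0.5, 0, 0, 0.098, 0, 0, 0, 0.5, 0, 0, 0.098, 0, 0, 0, 0.5], squeeze=25)

```text
t: 22.6
tool_pos: [0.3913, -0.3228, 0.044]
orientation: [0.202, 3.132, -0.003]
force: [0.5, 3.2, 7.3]
opening: 0.0613
gripper_force: 25.0
```

```bash
python3 -c "
from h import *
st()"
```

```text
t 22.6 loc [-0.1366 -0.3697  0.044 ] ydir 82.62 tz [ 0.003 -0.002 -1.   ] F [0.5 3.2 7.3] op 0.0613
```

Call:
move_arm(deltas=[0, 0, -0.03, 0, 0, 0, 0.5, 0, 0, -0.09, 0, 0, 0, 0.5, 0, 0, -0.15, 0, 0, 0, 0.5, -0.009, 0.05, -0.19, 0, 0, 0, 0.5, -0.02, 0.11, -0.19, 0, 0, 0, 0.5, -0.031, 0.17, -0.19, 0, 0, 0, 0.5, -0.042, 0.23, -0.19, 0, 0, 0, 0.5, -0.053, 0.29, -0.19, 0, 0, 0, 0.5, -0.064, 0.35, -0.19, 0, 0, 0, 0.5, -0.075, 0.41, -0.19, 0, 0, 0, 0.5, -0.087, 0.46, -0.19, 0, 0, 0, 0.5, -0.0875, 0.4815, -0.19, 0, 0, 0, 0.5], squeeze=25)

```text
t: 24.1
tool_pos: [0.5388, 0.1469, 0.232]
orientation: [0.198, 3.135, 0.001]
force: [-0.8, -0.4, -2.5]
opening: 0.0611
gripper_force: 25.0
```

Call:
move_arm(deltas=[0, 0, 0.01, 0, 0, 0, 0.5, 0, 0, 0.04, 0, 0, 0, 0.5, 0, 0, 0.04, 0, 0, 0, 0.5])

```text
t: 24.48
tool_pos: [0.5362, 0.1426, 0.1886]
orientation: [-0.204, -3.129, 0.003]
force: [0.4, -0.1, -2.1]
opening: 0.061
gripper_force: 25.0
```

```bash
python3 -c "
from h import *
st()
p,d=robot.read_camera('scene'); cv2.imwrite('pics/scene3.png',cv2.resize(p[80:280,150:400,::-1],(750,600)))
look((('f1',.486,-.422,.075),));"
```

```text
t 24.48 loc [-0.0528  0.1105  0.1886] ydir 82.54 tz [-0.006 -0.002 -1.   ] F [ 0.4 -0.1 -2.1] op 0.061
top f1 216 [ 0.485 -0.419  0.073] 0.029 [-0.0301 -0.4537]
scene f1 394 [ 0.486 -0.423  0.075] 0.03 [-0.028  -0.4565]
```

View pics/scene3.png

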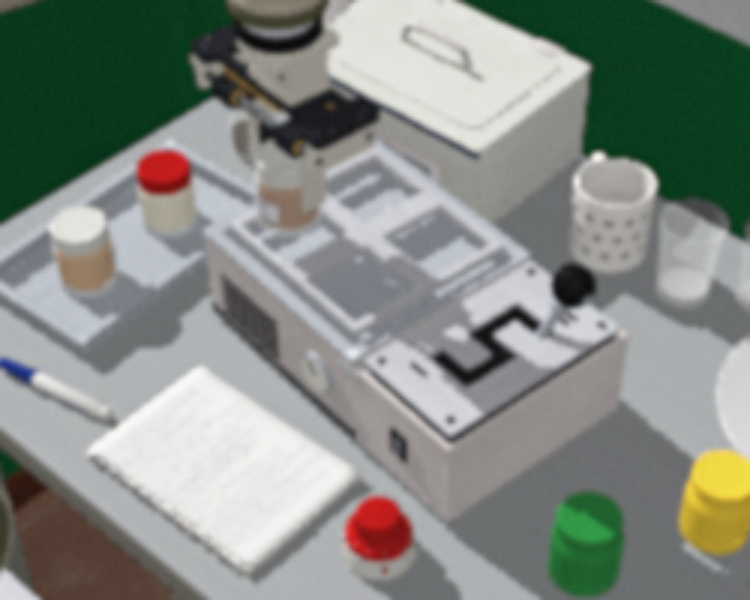

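Call:
move_arm(deltas=[0, 0, 0, 0, 0, 0, 0.5, 0, 0, 0.015, 0, 0, 0, 0.5, 0, 0, 0.03, 0, 0, 0, 0.5, 0, 0, 0.042, 0, 0, 0, 0.5, 0, 0, 0.042, 0, 0, 0, 0.5])

```text
t: 25.25
tool_pos: [0.5379, 0.1443, 0.1484]
orientation: [-0.202, -3.134, 0.001]
force: [0.2, -0.1, -2.0]
opening: 0.061
gripper_force: 25.0
```

```bash
python3 -c "
from h import *
st()"
```

```text
t 25.25 loc [-0.0513  0.1124  0.1484] ydir 82.62 tz [-0.002 -0.    -1.   ] F [ 0.2 -0.1 -2. ] op 0.061
```

Call:
move_arm(deltas=[0, 0, 0.002, 0, 0, 0, 0.5, 0, 0, 0.004, 0, 0, 0, 0.5, 0, 0, 0.004, 0, 0, 0, 0.5])

```text
t: 25.62
tool_pos: [0.5387, 0.1445, 0.1471]
orientation: [0.202, 3.134, 0.0]
force: [-4.9, 0.2, 7.4]
opening: 0.0617
gripper_force: 25.0
```

Call:
move_arm(deltas=[0, 0, 0, 0, 0, 0, 0.8, 0, 0, 0, 0, 0, 0, 0.8, 0, 0, 0, 0, 0, 0, 0.8, 0, 0, -0.03, 0, 0, 0, 0.8, 0, 0, -0.09, 0, 0, 0, 0.8, -0.002, -0.05, -0.09, 0, 0, 0, 0.85, -0.004, -0.11, -0.09, 0, 0, 0, 0.85, -0.006, -0.17, -0.09, 0, 0, 0, 0.85, -0.008, -0.23, -0.09, 0, 0, 0, 0.85, -0.01, -0.29, -0.09, 0, 0, 0, 0.85, -0.012, -0.35, -0.09, 0, 0, 0, 0.85, -0.014, -0.35, -0.09, 0, 0, 0, 0.85], squeeze=25)

```text
t: 27.12
tool_pos: [0.5063, -0.2084, 0.2354]
orientation: [-0.211, -3.134, 0.001]
force: [-0.5, 0.3, 0.1]
opening: 0.0791
gripper_force: 0.0
```

```bash
python3 -c "
from h import *
st()
look((('f1',.486,-.422,.075),('n0',.539,.1445,.18)));st()"
```

```text
t 27.12 loc [-0.0372 -0.2414  0.2354] ydir 82.3 tz [-0.001 -0.001 -1.   ] F [-0.5  0.3  0.1] op 0.0791
top f1 223 [ 0.485 -0.42   0.074] 0.029 [-0.0317 -0.4546]
top n0 222 [0.535 0.144 0.178] 0.028 [-0.0532  0.1126]
scene f1 390 [ 0.486 -0.423  0.075] 0.029 [-0.03   -0.4561]
scene n0 209 [0.538 0.141 0.178] 0.032 [-0.051  0.11 ]
t 27.23 loc [-0.0367 -0.2376  0.2354] ydir 82.52 tz [-0.     0.001 -1.   ] F [0.4 0.  0.2] op 0.0791
```

Call:
move_arm(deltas=[-0.002, -0.06, 0, 0, 0, 0, 0.85, -0.004, -0.12, 0, 0, 0, 0, 0.85, -0.006, -0.18, 0, 0, 0, 0, 0.85, -0.0065, -0.2175, 0, 0, 0, 0, 0.85, -0.0065, -0.2175, 0.05, 0, 0, 0, 0.85, -0.0065, -0.2175, 0.096, 0, 0, 0, 0.85, -0.0065, -0.2175, 0.096, 0, 0, 0, 0.85], squeeze=25)

```text
t: 28.1
tool_pos: [0.4845, -0.4169, 0.1346]
orientation: [-0.198, -3.128, -0.01]
force: [-1.0, 0.4, -0.9]
opening: 0.0791
gripper_force: 0.0
```

```bash
python3 -c "
from h import *
st()
look((('f1',.486,-.422,.075),));st()"
```

```text
t 28.1 loc [-0.032  -0.451   0.1346] ydir 82.74 tz [-0.006  0.007 -1.   ] F [-1.   0.4 -0.9] op 0.0791
top f1 90 [ 0.477 -0.426  0.074] 0.028 [-0.0304 -0.4598]
scene f1 392 [ 0.486 -0.424  0.075] 0.03 [-0.0276 -0.4576]
t 28.2 loc [-0.0292 -0.4537  0.1408] ydir 82.72 tz [ 0. -0. -1.] F [ 0.8 -0.5 -0.2] op 0.079
```

Call:
move_arm(deltas=[0, -0.001, 0.05, 0, 0, 0, 0.85, 0, -0.001, 0.085, 0, 0, 0, 0.85, 0, -0.001, 0.097, 0, 0, 0, 0.85, 0, -0.001, 0.097, 0, 0, 0, 0.5, 0, -0.001, 0.097, 0, 0, 0, 0.5, 0, -0.001, 0.097, 0, 0, 0, 0.5, 0, -0.001, 0.097, 0, 0, 0, 0.5, 0, -0.001, 0.097, 0, 0, 0, 0.5, 0, -0.001, 0.097, 0, 0, 0, 0.5], squeeze=25)

```text
t: 29.32
tool_pos: [0.4873, -0.4231, 0.0455]
orientation: [0.202, 3.132, -0.004]
force: [0.1, 1.5, 7.1]
opening: 0.061
gripper_force: 25.0
```

```bash
python3 -c "
from h import *
st()"
```

```text
t 29.32 loc [-0.0284 -0.4568  0.0455] ydir 82.63 tz [ 0.003 -0.003 -1.   ] F [0.1 1.5 7.1] op 0.061
```

Call:
move_arm(deltas=[0, 0, -0.03, 0, 0, 0, 0.5, 0, 0, -0.09, 0, 0, 0, 0.5, 0, 0, -0.15, 0, 0, 0, 0.5, 0.01, 0.05, -0.19, 0, 0, 0, 0.5, 0.0195, 0.11, -0.19, 0, 0, 0, 0.5, 0.0195, 0.17, -0.19, 0, 0, 0, 0.5, 0.0195, 0.23, -0.19, 0, 0, 0, 0.5, 0.0195, 0.29, -0.19, 0, 0, 0, 0.5, 0.0195, 0.35, -0.19, 0, 0, 0, 0.5, 0.0195, 0.41, -0.19, 0, 0, 0, 0.5, 0.0195, 0.45, -0.19, 0, 0, 0, 0.5, 0.0195, 0.4685, -0.19, 0, 0, 0, 0.5], squeeze=25)

```text
t: 30.82
tool_pos: [0.5267, 0.0471, 0.2334]
orientation: [0.198, 3.134, 0.0]
force: [-0.1, 0.2, -2.4]
opening: 0.0609
gripper_force: 25.0
```

Call:
move_arm(deltas=[0, 0, 0, 0, 0, 0, 0.5, 0, 0, 0.02, 0, 0, 0, 0.5, 0, 0, 0.04, 0, 0, 0, 0.5, 0, 0, 0.04, 0, 0, 0, 0.5])

```text
t: 31.32
tool_pos: [0.5245, 0.0442, 0.189]
orientation: [-0.204, -3.129, 0.001]
force: [-0.6, -1.2, -1.5]
opening: 0.061
gripper_force: 25.0
```

```bash
python3 -c "
from h import *
st()"
```

```text
t 31.32 loc [-0.0517  0.0114  0.189 ] ydir 82.54 tz [-0.006 -0.    -1.   ] F [-0.6 -1.2 -1.5] op 0.061
```

Call:
move_arm(deltas=[-0.001, 0, 0, 0, 0, 0, 0.5, -0.001, 0, 0.015, 0, 0, 0, 0.5, -0.001, 0, 0.03, 0, 0, 0, 0.5, -0.001, 0, 0.042, 0, 0, 0, 0.5, -0.001, 0, 0.044, 0, 0, 0, 0.5, -0.001, 0, 0.046, 0, 0, 0, 0.5, -0.001, 0, 0.046, 0, 0, 0, 0.5])

```text
t: 32.2
tool_pos: [0.5277, 0.0451, 0.1483]
orientation: [0.202, 3.135, 0.0]
force: [-7.7, -0.1, 13.6]
opening: 0.0612
gripper_force: 25.0
```

```bash
python3 -c "
from h import *
st()"
```

```text
t 32.2 loc [-0.0486  0.0128  0.1483] ydir 82.64 tz [ 0.001  0.    -1.   ] F [-7.7 -0.1 13.6] op 0.0612
```

Call:
move_arm(deltas=[0, 0, -0.001, 0, 0, 0, 0.5, 0, 0, -0.001, 0, 0, 0, 0.8, 0, 0, -0.001, 0, 0, 0, 0.8, 0, 0, -0.001, 0, 0, 0, 0.8, 0, 0, -0.03, 0, 0, 0, 0.8, 0, 0, -0.1, 0, 0, 0, 0.8, 0, 0, -0.1, 0, 0, 0, 0.8, -0.04, -0.05, -0.1, 0, 0, 0, 0.8, -0.08, -0.1, -0.1, 0, 0, 0, 0.8, -0.117, -0.157, -0.1, 0, 0, 0, 0.8, -0.117, -0.157, -0.1, 0, 0, 0, 0.8, -0.117, -0.157, -0.1, 0, 0, 0, 0.8], squeeze=25)

```text
t: 33.7
tool_pos: [0.6231, -0.126, 0.2454]
orientation: [-0.204, -3.133, -0.001]
force: [0.0, 0.1, 0.0]
opening: 0.0743
gripper_force: 0.0
```

```bash
python3 -c "
from h import *
st()
look((('n1',.5277,.045,.18),('n0',.539,.1445,.18),('d0',.556,.356,.079),('d1',.436,.348,.079)));st()
d=robot.read_camera('scene')[1];P=cloud('scene',d).reshape(-1,3)
k=loc([0,0]);L=np.c_[(P[:,:2]-C0)@Rc,P[:,2]]
q=L[(np.hypot(L[:,0]-.067,L[:,1]+.143)<.03)&(L[:,2]>.158)&(L[:,2]<.2)]
r=least_squares(lambda c:np.linalg.norm(q-c,axis=1)-.02,[.067,-.143,.167],loss='soft_l1',f_scale=.002); print(len(q),r.x.round(4))"
```

```text
t 33.7 loc [ 0.068  -0.1447  0.2454] ydir 82.55 tz [-0.002  0.001 -1.   ] F [0.  0.1 0. ] op 0.0743
top n1 222 [0.525 0.047 0.178] 0.028 [-0.0509  0.0131]
top n0 226 [0.534 0.144 0.177] 0.029 [-0.0537  0.1111]
top d0 200 [0.553 0.356 0.078] 0.029 [-0.062   0.3237]
top d1 215 [0.433 0.349 0.078] 0.029 [-0.1798  0.3012]
scene n1 225 [0.528 0.042 0.178] 0.029 [-0.0482  0.0102]
scene n0 213 [0.538 0.142 0.177] 0.031 [-0.0497  0.1092]
scene d0 174 [0.555 0.351 0.077] 0.031 [-0.0589  0.3207]
scene d1 198 [0.437 0.344 0.078] 0.031 [-0.1791  0.3   ]
t 33.8 loc [ 0.0678 -0.1432  0.2463] ydir 82.67 tz [-0.001  0.001 -1.   ] F [-0.5  0.7  0.1] op 0.0745
183 [ 0.0666 -0.1459  0.1682]
```

View pics/scene_last.png

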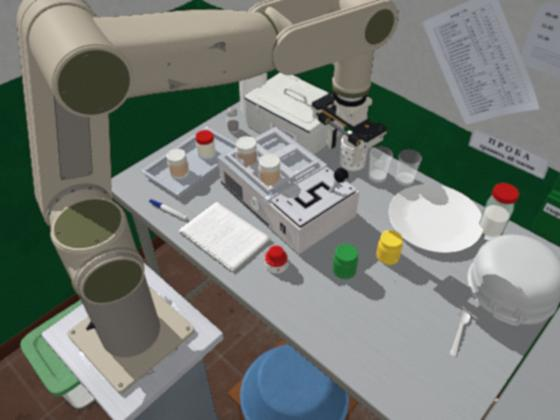

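Call:
move_arm(deltas=[0, 0, 0.04, 0, 0, 0, 0.8, 0.001, 0, 0.075, 0, 0, 0, 0.8, 0.001, 0, 0.087, 0, 0, 0, 0.8, 0.001, 0, 0.087, 0, 0, 0, 0.8, 0.001, 0, 0.087, 0, 0, 0, 0.3, 0.001, 0, 0.087, 0, 0, 0, 0.3, 0.001, 0, 0.087, 0, 0, 0, 0.3, 0.001, 0, 0.087, 0, 0, 0, 0.3, 0.001, 0, 0.087, 0, 0, 0, 0.3], squeeze=25)

```text
t: 34.98
tool_pos: [0.6227, -0.1258, 0.1601]
orientation: [0.202, 3.134, -0.0]
force: [0.3, -0.3, 1.8]
opening: 0.0387
gripper_force: 25.0
```

```bash
python3 -c "
from h import *
st()"
```

```text
t 34.98 loc [ 0.0676 -0.1445  0.1601] ydir 82.62 tz [ 0.001 -0.    -1.   ] F [ 0.3 -0.3  1.8] op 0.0387
```

Gripped. Now the gate backwards: +y 54 mm first.

Call:
move_arm(deltas=[0, 0.009, 0, 0, 0, 0, 0.3, 0, 0.018, -0.001, 0, 0, 0, 0.3, 0, 0.027, -0.002, 0, 0, 0, 0.3, 0, 0.036, -0.001, 0, 0, 0, 0.3, 0, 0.045, 0, 0, 0, 0, 0.3, 0, 0.054, 0, 0, 0, 0, 0.3, 0, 0.054, 0, 0, 0, 0, 0.3, 0, 0.054, 0, 0, 0, 0, 0.3], squeeze=25)

```text
t: 35.98
tool_pos: [0.63, -0.0719, 0.1604]
orientation: [0.202, 3.134, 0.0]
force: [-0.2, -1.6, 6.7]
opening: 0.0389
gripper_force: 25.0
```

```bash
python3 -c "
from h import *
st()"
```

```text
t 35.98 loc [ 0.0678 -0.0901  0.1604] ydir 82.64 tz [ 0.001 -0.    -1.   ] F [-0.2 -1.6  6.7] op 0.0389
```

Call:
move_arm(deltas=[0.011, 0, -0.005, 0, 0, 0, 0.3, 0.022, 0, -0.009, 0, 0, 0, 0.3, 0.034, 0, -0.012, 0, 0, 0, 0.3, 0.046, 0, -0.014, 0, 0, 0, 0.3, 0.058, 0, -0.015, 0, 0, 0, 0.3, 0.07, 0, -0.016, 0, 0, 0, 0.3, 0.07, 0, -0.016, 0, 0, 0, 0.3, 0.07, 0, -0.016, 0, 0, 0, 0.3], squeeze=25)

```text
t: 36.98
tool_pos: [0.5586, -0.0627, 0.1746]
orientation: [-0.202, -3.132, -0.001]
force: [-5.2, 1.2, -1.5]
opening: 0.0388
gripper_force: 25.0
```

```bash
python3 -c "
from h import *
st()"
```

```text
t 36.98 loc [-0.0041 -0.0902  0.1746] ydir 82.63 tz [-0.003  0.001 -1.   ] F [-5.2  1.2 -1.5] op 0.0388
```

Call:
move_arm(deltas=[0, -0.009, 0, 0, 0, 0, 0.3, 0, -0.018, -0.001, 0, 0, 0, 0.3, 0, -0.027, -0.002, 0, 0, 0, 0.3, 0, -0.036, -0.001, 0, 0, 0, 0.3, 0, -0.045, 0, 0, 0, 0, 0.3, 0, -0.053, 0, 0, 0, 0, 0.3, 0, -0.053, 0, 0, 0, 0, 0.3, 0, -0.053, 0, 0, 0, 0, 0.3], squeeze=25)

```text
t: 37.98
tool_pos: [0.5531, -0.1153, 0.1755]
orientation: [-0.202, -3.135, -0.001]
force: [-2.8, 1.8, 1.4]
opening: 0.0388
gripper_force: 25.0
```

```bash
python3 -c "
from h import *
st()"
```

```text
t 37.98 loc [-0.0028 -0.1431  0.1755] ydir 82.63 tz [-0.  0. -1.] F [-2.8  1.8  1.4] op 0.0388
```

Call:
move_arm(deltas=[0.012, 0, 0, 0, 0, 0, 0.3, 0.024, 0, 0.002, 0, 0, 0, 0.3, 0.036, 0, 0.004, 0, 0, 0, 0.3, 0.048, 0, 0.007, 0, 0, 0, 0.3, 0.059, 0, 0.011, 0, 0, 0, 0.3, 0.07, 0, 0.016, 0, 0, 0, 0.3, 0.07, 0, 0.016, 0, 0, 0, 0.3, 0.07, 0, 0.016, 0, 0, 0, 0.3], squeeze=25)

```text
t: 38.98
tool_pos: [0.4841, -0.107, 0.1593]
orientation: [0.203, 3.133, -0.001]
force: [8.5, 0.7, -15.6]
opening: 0.0392
gripper_force: 25.0
```

```bash
python3 -c "
from h import *
st()"
```

```text
t 38.98 loc [-0.0723 -0.1437  0.1593] ydir 82.58 tz [ 0.002 -0.001 -1.   ] F [  8.5   0.7 -15.6] op 0.0392
```

Call:
move_arm(deltas=[0, 0.009, 0, 0, 0, 0, 0.3, 0, 0.018, -0.001, 0, 0, 0, 0.3, 0, 0.027, -0.002, 0, 0, 0, 0.3, 0, 0.036, -0.001, 0, 0, 0, 0.3, 0, 0.045, 0, 0, 0, 0, 0.3, 0, 0.054, 0, 0, 0, 0, 0.3, 0, 0.055, 0, 0, 0, 0, 0.3, 0, 0.055, 0, 0, 0, 0, 0.3], squeeze=25)

```text
t: 39.98
tool_pos: [0.4912, -0.0516, 0.16]
orientation: [0.201, 3.134, 0.001]
force: [0.1, 0.2, 4.2]
opening: 0.0388
gripper_force: 25.0
```

```bash
python3 -c "
from h import *
st()"
```

```text
t 39.98 loc [-0.0724 -0.0878  0.16  ] ydir 82.65 tz [ 0.001  0.001 -1.   ] F [0.1 0.2 4.2] op 0.0388
```

Release, rise and stand back, then check.

Call:
move_arm(deltas=[0, 0, 0, 0, 0, 0, 0.85, 0, 0, 0, 0, 0, 0, 0.85, 0, 0, 0, 0, 0, 0, 0.85, 0, 0, 0, 0, 0, 0, 0.85, 0, 0, -0.05, 0, 0, 0, 0.85, 0, 0, -0.1, 0, 0, 0, 0.85, 0, 0, -0.13, 0, 0, 0, 0.85, 0.04, 0, -0.15, 0, 0, 0, 0.85, 0.09, -0.05, -0.15, 0, 0, 0, 0.85, 0.09, -0.1, -0.15, 0, 0, 0, 0.85, 0.09, -0.1, -0.15, 0, 0, 0, 0.85, 0.09, -0.1, -0.15, 0, 0, 0, 0.85])

```text
t: 41.48
tool_pos: [0.3888, -0.1396, 0.3096]
orientation: [0.204, 3.135, 0.001]
force: [-0.6, 0.4, -0.3]
opening: 0.079
gripper_force: 0.0
```

```bash
python3 -c "
from h import *
st()
look((('n1',.5277,.045,.105),('n0',.539,.1445,.105),('d0',.556,.356,.079),('d1',.436,.348,.079)))
d=robot.read_camera('scene')[1];P=cloud('scene',d).reshape(-1,3)
L=np.c_[(P[:,:2]-C0)@Rc,P[:,2]]
q=L[(np.hypot(L[:,0]+.07,L[:,1]+.088)<.03)&(L[:,2]>.158)&(L[:,2]<.2)]
if len(q)>20:
  r=least_squares(lambda c:np.linalg.norm(q-c,axis=1)-.02,[-.07,-.088,.167],loss='soft_l1',f_scale=.002); print(len(q),r.x.round(4))"
```

```text
t 41.48 loc [-0.1626 -0.1883  0.3096] ydir 82.55 tz [ 0.     0.001 -1.   ] F [-0.6  0.4 -0.3] op 0.079
top n1 215 [0.526 0.045 0.104] 0.028 [-0.0511  0.0123]
top n0 209 [0.536 0.144 0.104] 0.028 [-0.0536  0.1129]
top d0 210 [0.553 0.357 0.078] 0.029 [-0.0637  0.3239]
top d1 224 [0.433 0.348 0.078] 0.029 [-0.18    0.3007]
scene n1 206 [0.524 0.038 0.104] 0.031 [-0.0477  0.0101]
scene n0 216 [0.536 0.142 0.104] 0.032 [-0.0516  0.1096]
scene d0 170 [0.556 0.351 0.078] 0.031 [-0.0619  0.3211]
scene d1 189 [0.437 0.344 0.078] 0.03 [-0.1785  0.299 ]
180 [-0.0722 -0.0892  0.1655]
```

View pics/scene_last.png

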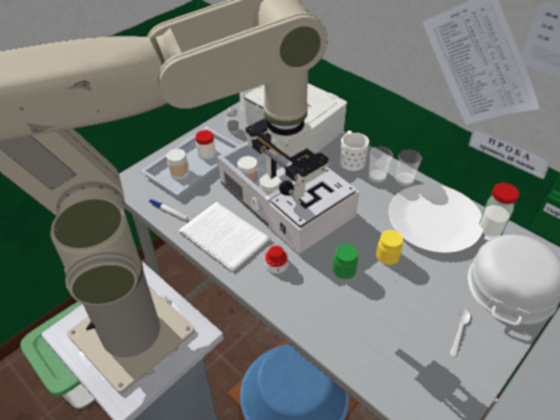

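Carrier down, knob back at its starting spot (287,186), fresh jars in wells 0 and 1 with lids at z 0.104, old jars at (177,162) and (205,143) in the dish; timer, pen and look-alikes untouched.

```bash
python3 -c "
from plant import robot
print(robot.close_job())"
```

```text
the job is handed in; nothing more can be done
None
```

The job is handed in: both old jars stand upright in the dish, both fresh jars are in wells 0 and 1, the carrier is down with the lever in the low parking slot, and the timer, pen and look-alikes were left alone.

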